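# Find the heavy side of a casting on the glass lathe

### The arm

A 7-joint arm with a two-finger parallel gripper is mounted at the origin on the work surface. World frame = base frame: x ahead of the robot, y to its left, z up, the work surface at z = 0. Lengths are in mm, angles in rad, forces in N, time in s.
With the tool pointing down it reaches from about 425 to 950 mm from the base axis. Payload 4.7 kg.
Tool frame: the origin (TCP) lies midway between the tips of the shut fingers; the grasp point (between the pads) lies 19 mm behind it (bot.grip_depth is the distance from the TCP to the grasp point, in mm); z points along the fingers, y is the line along which they close (so a half turn about z gives the same grasp; the last joint's range is limited). The gripper opens to 85 mm and grips with 20 to 120 N. Pads are 22 mm wide; open, the fingers measure 114 mm over their backs; the gripper's body (76 mm by 85 mm) begins 54 mm behind the grasp point. The pads swing forward as they close: fully open they stand 13 mm farther back than shut.
Start: joints at [-1.251, 0.469, -0.049, 1.532, 0.024, 1.141, -0.082], TCP at [230.655, 634.389, 203.935] pointing down, gripper open.
Joint ranges: [-2.59, 2.59], [-0.33, 1.99], [-1.39, 1.29], [0.1, 2.45], [-1.04, 4.18], [0.21, 1.99], [-2.66, 2.66]. Speed limits (rad/s): [2.57, 2.57, 3.14, 3.14, 3.14, 3.14, 3.14].

### API

Orientations are given as a rotation vector (axis times angle).
In Python, from cell import bot, vision gives the robot as it stands. Calls block until the motion is done:
- bot.move_ptp(position, orientation): joint-space move of the TCP to a pose.
- bot.servo_line(position, rotation=None, v=150): straight line of the TCP; rotation=None keeps the orientation; v is the mean speed in mm/s.
- bot.movej(angles): joint-space move.
- bot.grip(opening, squeeze=None): finger opening in mm; squeeze is the grip in N (None keeps the last); returns when the fingers have stopped.
- bot.sleep(seconds).
- bot.ik(position, orientation): joint angles nearest the present ones, or None.
- bot.get_obs(): the state.
- vision.camera(name): name is "side" or "top" or "wrist"; returns the picture (384x512x3 uint8, red, green, blue); there is no depth.
- vision.calibration(name): a dict with "fx", "fy", "cx", "cy" (pixels), "R" (3x3) and "t" (3): a world point X has camera coordinates R X + t. Camera axes: x right, y down, z forward; pixel columns grow to the right and rows downward; lengths in mm; the calibration is good to about 2 mm. A picture is of the moment at which its call begins: read the wrist's pose just before it. calibration takes no time and is no camera call; for the wrist camera it gives the pose at the moment of the call.
A pose or a line that the arm cannot do raises bot.IKError and nothing moves.
- bot.hand_in(): hands the job in; it is judged then, once.
The state is a dict: "time_s": time; "joint_positions": joint angles; "dq": joint speeds; "joint_torque": joint torques, N m; "tool_pos": TCP position; "orientation": TCP orientation; "contact_force": force on the tool from outside, world axes, zero at the start; "torque": the same for the moment, N m; "width": finger opening in mm; "finger_force": force on a finger pad.
Only numpy, scipy, OpenCV 4.12 (cv2) and the standard library are available. Lean on these libraries where they do the work, as an engineer would, in place of code of your own. Each camera call takes 0.05 s, during which the arm holds its last target. There are 200 camera calls.

### The job

The kiln-cast glass disc bedded in the lathe's chuck is thicker on one side, but you cannot see which. Turn the spindle by the handwheel's crank handle, at least half a turn, to feel where the heavy side lies, then bring the heavy side straight down and finish still gripping the handle, holding it there at rest, so that I can bolt the counterweight on at the top. Leave the tin, the counterweight, the wrench and the tray of glass on the bench alone.

Things in the scene. Friction and masses are not known exactly. Their poses are not given: they have to be found in the camera images.
- lathe: Grey bench lathe for coldworking glass, fixed to the bench at a new place and yaw each time. Origin: on the bench straight below the middle of the handwheel's outer face; +y runs along the level spindle from handwheel to chuck, z is up. Bed x -125 to 125, y 25 to 425, 36 mm high. Headstock 150 mm wide, y 60 to 210, top at z 257, blue motor on its +x side up to z 143 mm.
- wheel_centre (a point): Point on the spindle axis, in the handwheel's outer face, 185 mm above the bench. The handwheel is a dark steel disc, 176 mm diameter, 16 mm thick, in front of (to lathe -y of) the headstock. Beyond it to -y there is nothing of the lathe but the crank handle with its pin and, across from the handle, a balance boss standing 14 mm out.
- chuck_centre (a point): Point on the spindle axis in the open face of the teal glass disc, at lathe y = 318 mm. The aluminium cup chuck that holds the disc is 224 mm in diameter over its clamp ring and turns with the handwheel. The casting's heavy side (thick_side, its z pointing to the axis) is hidden in the cup; where it sits relative to the handle differs every time and is unmarked.
- spindle (a joint): Angle of handwheel, handle and chuck, which turn as one, any number of turns either way. 0: handle straight up from the axis; growing values carry it from the top towards lathe +x, then down. Belt and seals drag with a steady 0.30 N m, so it stays where it is left. All but the casting is balanced; the casting adds up to 0.19 to 0.28 N m: harder while its heavy side rises, easier while it sinks.
- handle: Black round crank handle, 26 mm diameter, 96 mm long, level, along the lathe's y. Origin: its middle, 66 mm out from the handwheel's outer face, 75 mm off the spindle axis. It spins freely on its pin: a gripper can keep its direction while leading it round. When the hand stops, the drag may be pushing either way, often forward, so a force read at rest includes up to 0.30 N m of it.
- tin: Bystander: aluminium solvent tin, 60 x 95 x 185 mm, with a white cap up to 205 mm; origin at the centre of its underside.
- counterweight: Bystander: dark steel balance weight 70 x 40 x 22 mm with a bolt standing up to 52 mm; origin at the centre of its underside.
- wrench: Bystander: steel wrench, 150 mm long, lying flat along its own x.
- cullet: Bystander: white plastic tray 150 x 200 x 45 mm of teal glass chunks; origin at the centre of its underside.

How it is judged:
By the outcome, as a careful person would: the job done as asked, in the order asked, and still so for the second after the job is handed in, while the arm keeps its last pose, push and grip.
It also fails if it takes over 67 s, if anything falls off the work surface, if the arm or the gripper's body presses on something with over 40 N, if the wrist force passes 120 N, or if a joint passes its speed limit or range.

## Working session

There is one attempt and no reset: what is moved stays moved. The work goes in short steps, each a Python script; the robot and the scene stay as the last script left them, time stands still between calls to the robot, and variables do not carry over. Pictures are saved under pics/ and viewed, at most 10 in all, crops included, and the job is handed in when it is done.

```bash
mkdir -p pics; ls; python3 - <<'E'
from cell import bot, vision
import cv2,numpy as np
for n in ("side","top"):
    im=vision.camera(n); cv2.imwrite(f"pics/{n}0.png",im[:,:,::-1])
    c=vision.calibration(n); print(n,c["fx"],c["cx"],c["cy"],np.round(c["R"],3).tolist(),np.round(-c["R"].T@c["t"]))
o=bot.get_obs(); print(o)
E
```

```text
pics
side 471.9254497404304 255.41257650064273 194.91080911453622 [[0.715, -0.699, -0.003], [-0.454, -0.461, -0.762], [0.532, 0.546, -0.647]] [ -73. -602.  897.]
top 380.08741316412016 251.66101743465677 189.13671707565965 [[-0.026, -0.999, 0.025], [-0.994, 0.023, -0.109], [0.108, -0.028, -0.994]] [ 417.   -6. 1201.]
{'time_s': 0.1, 'joint_positions': array([-1.25090278,  0.46940358, -0.04862082,  1.53359832,  0.02409343,
        1.14098421, -0.082294  ]), 'dq': array([ 0.00021211, -0.00211456, -0.00322182, -0.00517943, -0.00140369,
        0.00191554,  0.00085278]), 'joint_torque': array([ 1.16556464e-03, -5.11517286e+01, -4.66314820e-02, -2.38390696e+01,
        1.08161659e-02,  4.44123696e-03,  1.27154692e-05]), 'tool_pos': array([230.46368703, 633.81769896, 202.92752416]), 'orientation': array([-5.44977263e-01, -3.09368808e+00,  2.80847497e-03]), 'contact_force': array([-0.79195136,  0.66979358,  0.675516  ]), 'torque': array([-0.03446992, -0.00113322,  0.00954107]), 'finger_force': 0.0, 'width': 85.2204682004585}
```

View pics/side0.png

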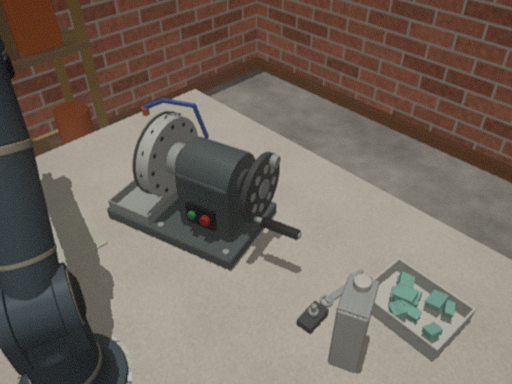

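View pics/top0.png

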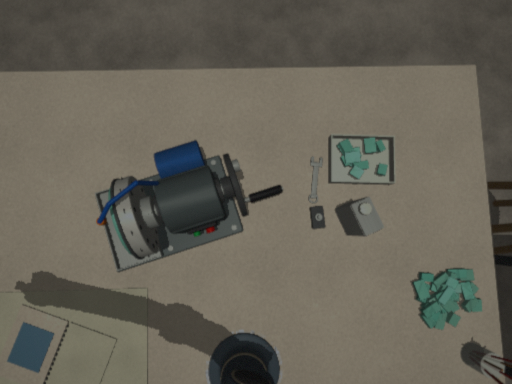

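The side view shows the wheel at about (262,187), with the handle from (262,220) to (298,234). In the top view the handle runs from (250,198) to (282,188). The lathe's +y is roughly world +y. I'll enlarge both views to measure.

```bash
python3 - <<'E'
import cv2,numpy as np
s=cv2.imread("pics/side0.png")[135:255,225:310]; t=cv2.imread("pics/top0.png")[140:230,215:295]
a=cv2.resize(s,None,fx=5,fy=5,interpolation=cv2.INTER_CUBIC)[:600]
b=cv2.resize(t,(0,0),fx=4.5,fy=4.5,interpolation=cv2.INTER_CUBIC)
o=np.zeros((600,800,3),np.uint8); o[:,:425]=a; b=b[:,:375]; o[:b.shape[0],425:425+b.shape[1]]=b
o=np.clip(o.astype(float)*1.5,0,255).astype(np.uint8)
cv2.imwrite("pics/crop0.png",o)
E
```

```text
(no output)
```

View pics/crop0.png

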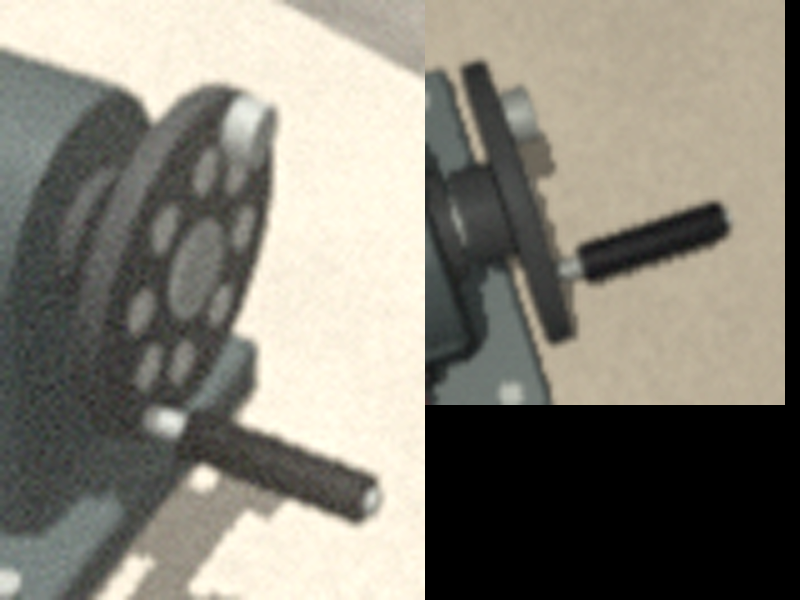

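The crop gives these source pixels:

| Feature | Side view | Top view |
|---|---|---|
| Hub | (264,189) | – |
| Handle tip | (298.7,234.7) | (281.2,188.6) |
| Handle root | (263.5,221.3) | (250.4,198) |

The handle hangs low, and the boss is up and toward +x.

```bash
cat > h.py <<'E'
import numpy as np
from cell import bot, vision
def ray(n,p):
    c=vision.calibration(n); d=c["R"].T@np.array([(p[0]-c["cx"])/c["fx"],(p[1]-c["cy"])/c["fy"],1]); return -c["R"].T@c["t"],d/np.linalg.norm(d)
def tri(a,b):
    (o1,d1),(o2,d2)=ray("side",a),ray("top",b)
    k=np.linalg.lstsq(np.c_[d1,-d2],o2-o1,rcond=None)[0]; p,q=o1+k[0]*d1,o2+k[1]*d2
    return (p+q)/2,np.linalg.norm(p-q)
def plane(n,p,z): o,d=ray(n,p); return o+d*(z-o[2])/d[2]
E
python3 - <<'E'
from h import *
tip,e1=tri((298.7,234.7),(281.2,188.6)); root,e2=tri((263.5,221.3),(250.4,198))
c=plane("side",(264,189),185)
print(tip,e1,root,e2,np.linalg.norm(tip-root),c)
d=root-tip; print("yaw from handle",np.arctan2(-d[0],d[1]))
# wheel rim ends seen from top (horizontal diameter, approx z 185), front(-y) edge
a=plane("top",(215+(483-425)/4.5,140+68/4.5),185); b=plane("top",(215+(566-425)/4.5,140+335/4.5),185)
print(a,b,np.linalg.norm(a-b),(a+b)/2,"yaw",np.arctan2((a-b)[1],(a-b)[0]))
for yaw in (.2,.25,.3):
    x=np.array([np.cos(yaw),np.sin(yaw),0]);y=np.array([-x[1],x[0],0]);m=(tip+root)/2-c
    print(yaw,m@x,m@y,m[2],np.hypot(m@x,m[2]),np.arctan2(m@x,m[2]))
E
```

```text
[ 534.46614182 -120.07508441  123.67510648] 0.01770119971686395 [509.43474306 -31.17233098 122.72472151] 0.7221906748320496 92.36435309889441 [5.41670372e+02 4.66522970e-01 1.85000000e+02]
yaw from handle 0.2744540733795986
[622.48100264  28.11648161 185.        ] [460.61193402 -17.95122671 185.        ] 168.29684823164862 [541.54646833   5.08262745 185.        ] yaw 0.2772678609063496
0.2 -34.44363954689935 -70.65574666921529 -61.80008600683851 70.7503705692724 -2.6331318490481594
0.25 -37.93190948914295 -68.84598089306682 -61.80008600683851 72.51262226636939 -2.5910993973017473
0.3 -41.32536941222029 -66.86413601897944 -61.80008600683851 74.34404338956222 -2.5521875707344583
```

Measurements agree: wheel centre ≈ (541.5, 1, 185), yaw ≈ 0.276, handle radius ≈ 73.5 against a true 75, and angle ≈ -2.57. Next I'll check whether the interface allows reading forces during motion.

```bash
cat >> h.py <<'E'
from scipy.spatial.transform import Rotation as Ro
YAW=.276; C=np.array([541.5,1.5,185.]); X=np.array([np.cos(YAW),np.sin(YAW),0]); Y=np.array([-X[1],X[0],0]); Z=np.array([0,0,1.])
GY=-72.; DEP=22.
def rv(flip=0):
    s=-1 if flip else 1
    return Ro.from_matrix(np.c_[s*Y,s*X,-Z]).as_rotvec()
def tcp(th,r=75.,C=C,dz=0): return C+GY*Y+r*(np.sin(th)*X+np.cos(th)*Z)-(DEP-dz)*Z
E
python3 - <<'E'
from h import *
o=bot.get_obs(); p=o["tool_pos"]; print(bot.ik(p+[0,0,280],o["orientation"]))
for f in (0,1):
    print(f, bot.ik(tcp(-2.57,dz=330),rv(f)))
    for th in np.arange(0,6.3,np.pi/4): print(np.round(bot.ik(tcp(th),rv(f)),2) if bot.ik(tcp(th),rv(f)) is not None else None)
E
```

```text
[-1.26599251  0.39276743 -0.03116427  1.03453126  0.01196652  1.71626169
 -0.07101323]
0 [-0.58315899  0.10806162  0.7417953   1.54782905 -0.07304799  1.51410403
  0.43586954]
[-0.47  0.29  0.65  1.79 -0.2   1.13  0.52]
[-0.43  0.4   0.6   1.7  -0.25  1.12  0.52]
[-0.39  0.48  0.56  1.71 -0.29  1.04  0.54]
[-0.37  0.5   0.53  1.8  -0.31  0.92  0.58]
[-0.38  0.47  0.56  1.94 -0.33  0.83  0.63]
[-0.46  0.38  0.68  2.03 -0.32  0.83  0.67]
[-0.51  0.26  0.73  2.03 -0.22  0.93  0.6 ]
[-0.52  0.23  0.71  1.92 -0.17  1.05  0.54]
[-0.47  0.29  0.65  1.79 -0.2   1.13  0.52]
1 [-0.87401949  0.14725346  1.10750702  1.55775648 -0.13181936  1.5181069
 -2.6294868 ]
[-0.78  0.42  1.12  1.8  -0.41  1.18 -2.4 ]
[-0.73  0.56  1.12  1.71 -0.54  1.21 -2.34]
[-0.71  0.68  1.11  1.72 -0.65  1.17 -2.27]
[-0.71  0.72  1.11  1.82 -0.74  1.08 -2.19]
[-0.72  0.68  1.11  1.95 -0.74  0.99 -2.12]
[-0.75  0.54  1.12  2.05 -0.61  0.94 -2.16]
[-0.79  0.38  1.13  2.04 -0.42  0.98 -2.32]
[-0.81  0.33  1.13  1.93 -0.34  1.09 -2.41]
[-0.78  0.42  1.12  1.8  -0.41  1.18 -2.4 ]
```

```bash
python3 - <<'E'
from h import *
o=bot.get_obs(); bot.servo_line(o["tool_pos"]+[0,0,280],v=300)
bot.move_ptp(tcp(-2.57,dz=330),rv(0)); 
bot.servo_line(tcp(-2.57,dz=90),v=250)
o=bot.get_obs(); print(o["time_s"],o["contact_force"])
bot.servo_line(tcp(-2.57),v=120)
for i in range(3):
    o=bot.get_obs(); print(o["time_s"],o["contact_force"],o["tool_pos"]-tcp(-2.57),abs(o["dq"]).max()); bot.sleep(.1)
import cv2
cv2.imwrite("pics/w1.png",vision.camera("wrist")[:,:,::-1]); cv2.imwrite("pics/s1.png",vision.camera("side")[:,:,::-1])
a=cv2.imread("pics/w1.png");b=cv2.imread("pics/s1.png")[100:292,150:406]
cv2.imwrite("pics/ws1.png",np.hstack([cv2.resize(a,(400,300)),cv2.resize(b,(400,300))]))
E
```

```text
5.0167 [ 0.00259735 -0.25409868  0.27276118]
5.9167 [ 0.72227778 -0.21825489  0.06404001] [ 0.69688405 -0.21804172  0.69646743] 0.006601926198227524
6.0167 [-0.55695029  0.73517622 -0.14855835] [ 0.77601589 -0.12331114  0.89472987] 0.002907674747893686
6.1167 [ 0.64605605  1.01902233 -0.64554572] [ 0.56474735 -0.04405144  0.71999217] 0.0036558862367143544
```

View pics/ws1.png

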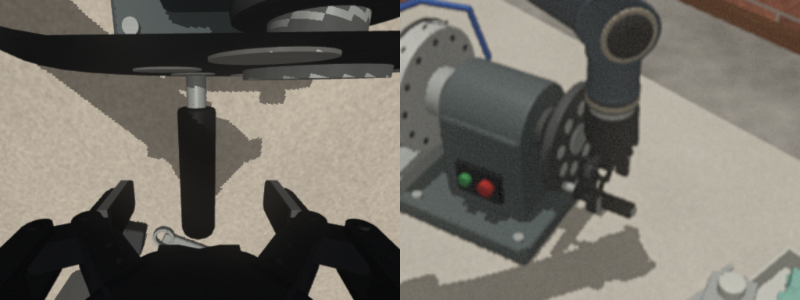

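The handle (197,170 in the wrist view) is parallel to the pads and centred between the fingers. I'll grip it and try small forward and backward steps, reading the force as each motion ends.

```bash
cat >> h.py <<'E'
def rd(n=1,dt=.02):
    F=[];P=[]
    for i in range(n):
        o=bot.get_obs(); F.append(o["contact_force"]); P.append(o["tool_pos"])
        if i<n-1: bot.sleep(dt)
    return o["time_s"],np.mean(F,0),np.mean(P,0)
def ang(p):
    m=p-C-GY*Y+DEP*Z; return np.arctan2(m@X,m[2]),np.hypot(m@X,m[2])
def tor(p,F):  # torque the handle exerts about spindle (mm->m), positive = growing angle
    a,_=ang(p); return .075*(F@(np.cos(a)*X-np.sin(a)*Z))
E
python3 - <<'E'
from h import *
w=bot.grip(10,40); bot.sleep(.2)
o=bot.get_obs(); print(o["time_s"],o["width"],o["finger_force"],o["contact_force"],o["tool_pos"])
th,_=ang(o["tool_pos"]); print(th,_)
for s,v in ((.15,40),(.2,40),(.2,10),(-.1,40),(-.1,10)):
    th+=s
    bot.servo_line(tcp(th),v=v)
    for i in range(5):
        t,F,p=rd(); print(round(t,2),s,v,"T %.3f"%tor(p,F),"ang %.4f r %.1f"%ang(p),"cmd %.4f"%th, "rad %.1f"%(F@(np.sin(th)*X+np.cos(th)*Z))); bot.sleep(.02)
E
```

```text
7.1333 21.216576940115896 37.08543598651886 [-2.46661508 -0.49488807  2.22631079] [521.81548601 -78.85767336  99.89070117]
-2.5672621765774313 75.16983021625143
7.57 0.15 40 T 0.337 ang -2.4069 r 74.9 cmd -2.4173 rad -1.0
7.58 0.15 40 T 0.283 ang -2.4076 r 74.9 cmd -2.4173 rad -1.1
7.6 0.15 40 T 0.271 ang -2.4077 r 74.9 cmd -2.4173 rad -1.2
7.62 0.15 40 T 0.266 ang -2.4086 r 74.9 cmd -2.4173 rad -0.4
7.63 0.15 40 T 0.266 ang -2.4087 r 74.9 cmd -2.4173 rad -1.2
8.18 0.2 40 T 0.277 ang -2.2092 r 74.6 cmd -2.2173 rad -1.6
8.19 0.2 40 T 0.346 ang -2.2093 r 74.6 cmd -2.2173 rad -1.7
8.21 0.2 40 T 0.271 ang -2.2101 r 74.6 cmd -2.2173 rad -1.9
8.22 0.2 40 T 0.327 ang -2.2109 r 74.6 cmd -2.2173 rad -1.6
8.24 0.2 40 T 0.317 ang -2.2113 r 74.6 cmd -2.2173 rad -0.8
9.91 0.2 10 T -0.178 ang -2.0167 r 74.3 cmd -2.0173 rad -3.3
9.93 0.2 10 T -0.235 ang -2.0167 r 74.3 cmd -2.0173 rad -2.8
9.94 0.2 10 T -0.282 ang -2.0167 r 74.3 cmd -2.0173 rad -2.8
9.96 0.2 10 T -0.266 ang -2.0167 r 74.3 cmd -2.0173 rad -3.2
9.97 0.2 10 T -0.182 ang -2.0166 r 74.3 cmd -2.0173 rad -3.3
10.32 -0.1 40 T -0.264 ang -2.1196 r 74.5 cmd -2.1173 rad -3.2
10.34 -0.1 40 T -0.233 ang -2.1194 r 74.5 cmd -2.1173 rad -3.5
10.36 -0.1 40 T -0.249 ang -2.1196 r 74.5 cmd -2.1173 rad -3.1
10.38 -0.1 40 T -0.256 ang -2.1195 r 74.5 cmd -2.1173 rad -3.4
10.39 -0.1 40 T -0.298 ang -2.1193 r 74.5 cmd -2.1173 rad -3.3
11.31 -0.1 10 T 0.125 ang -2.2110 r 74.6 cmd -2.2173 rad -3.9
11.32 -0.1 10 T 0.213 ang -2.2110 r 74.6 cmd -2.2173 rad -4.6
11.34 -0.1 10 T 0.195 ang -2.2108 r 74.7 cmd -2.2173 rad -4.6
11.36 -0.1 10 T 0.273 ang -2.2110 r 74.7 cmd -2.2173 rad -5.2
11.38 -0.1 10 T 0.250 ang -2.2112 r 74.7 cmd -2.2173 rad -3.9
```

Slow stops leave the drag fully opposing the motion. Fast stops creep back, so it is saturated the other way. I'll sweep a full turn with slow forward and backward read pairs every 30°, where a difference of about 0.6 N m confirms saturation and the mean is the gravity torque.

```bash
python3 - <<'E'
from h import *
th,_=ang(rd()[2]); D=[]
d=3./75
for k in range(12):
    for j in range(2):
        th+=np.pi/12-(d*0)
        bot.servo_line(tcp(th-(d/2 if j else 0)),v=90)
    row=[k]
    for s in (+1,-1):
        bot.servo_line(tcp(th+s*d/2),v=10)
        t,F,p=rd(5,.017); row+=[*p,*F]
        print(k,s,round(t,2),"T %.3f ang %.3f r %.1f"%(tor(p,F),*ang(p)),"rad %.1f"%(F@(np.sin(th)*X+np.cos(th)*Z)))
    th-=0; D.append(row)
    if t>46: break
np.save("D.npy",D)
E
```

```text
0 1 12.63 T -0.003 ang -1.664 r 73.9 rad -5.5
0 -1 13.15 T 0.300 ang -1.700 r 73.9 rad -4.8
1 1 14.4 T 0.004 ang -1.137 r 73.5 rad -8.8
1 -1 14.92 T 0.336 ang -1.165 r 73.4 rad -5.6
2 1 16.17 T 0.124 ang -0.629 r 73.6 rad -11.6
2 -1 16.68 T 0.395 ang -0.637 r 73.5 rad -8.6
3 1 17.93 T -0.109 ang -0.119 r 74.0 rad -6.7
3 -1 18.45 T 0.298 ang -0.114 r 74.1 rad -14.9
4 1 19.7 T -0.170 ang 0.407 r 74.7 rad -5.6
4 -1 20.22 T 0.337 ang 0.388 r 74.7 rad -9.4
5 1 21.47 T -0.156 ang 0.931 r 75.5 rad -3.2
5 -1 21.98 T 0.155 ang 0.901 r 75.5 rad -4.1
6 1 23.23 T -0.233 ang 1.442 r 76.2 rad -3.2
6 -1 23.75 T 0.072 ang 1.413 r 76.2 rad -2.0
7 1 25.0 T -0.323 ang 1.937 r 76.7 rad -2.0
7 -1 25.52 T 0.013 ang 1.916 r 76.6 rad 1.4
8 1 26.77 T -0.390 ang 2.418 r 76.7 rad 6.2
8 -1 27.28 T 0.002 ang 2.417 r 76.6 rad 9.9
9 1 28.53 T -0.197 ang 2.955 r 69.3 rad -22.4
9 -1 29.05 T -0.013 ang 2.935 r 69.4 rad -24.5
10 1 30.3 T 0.010 ang -2.716 r 75.1 rad 0.0
10 -1 30.82 T 0.020 ang -2.755 r 75.0 rad 0.3
11 1 32.07 T 0.035 ang -2.192 r 75.0 rad 0.2
11 -1 32.58 T -0.003 ang -2.231 r 75.1 rad 0.2
```

The force drops to nothing after stop 9, so I probably lost the grip near the bottom. Taking a look.

```bash
python3 - <<'E'
from h import *
import cv2
o=bot.get_obs(); print(o["width"],o["finger_force"],o["tool_pos"],o["joint_positions"])
D=np.load("D.npy")
for r in D[7:10]: print(np.round(r,1))
a=vision.camera("wrist")[:,:,::-1];b=vision.camera("side")[:,:,::-1][120:264,190:382]; cv2.imwrite("pics/s2.png",vision.camera("side")[:,:,::-1])
cv2.imwrite("pics/ws2.png",np.hstack([cv2.resize(a,(400,300)),cv2.resize(b,(400,300))]))
E
```

```text
10.19876805856037 0.0 [504.10901086 -83.9448124  116.98210618] [-0.50192547  0.36603115  0.73207066  2.04165575 -0.32429571  0.84890365
  0.69079928]
[ 7.000e+00  6.297e+02 -4.700e+01  1.355e+02 -2.500e+00  8.300e+00
  4.700e+00  6.302e+02 -4.690e+01  1.371e+02 -8.000e-01  7.300e+00
 -6.000e-01]
[  8.  609.7 -53.  105.6   6.1   8.8  -1.5 609.7 -53.  105.7   4.8   7.3
  -7.5]
[  9.  573.8 -65.7  94.9  -3.8   7.8  22.4 575.2 -65.2  95.1  -7.    6.8
  24.1]
```

View pics/ws2.png

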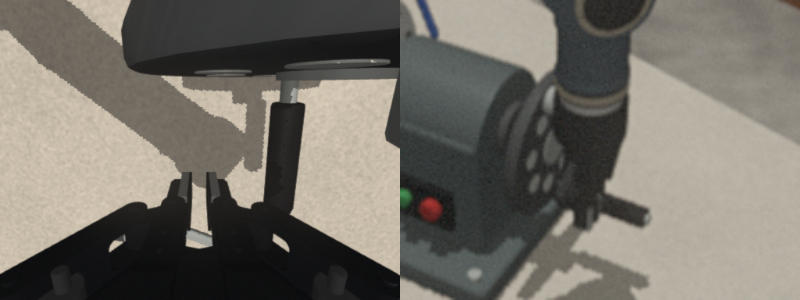

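The fingers are empty (width 10). The handle is at (287,155) in the wrist crop, on the +x side of the fingers, and its tip is at about (309,225) in the side view. I'll locate the tip on the plane y = -114.

```bash
python3 - <<'E'
from h import *
import cv2
def yp(n,p,y,cal=None):
    o,d=ray(n,p); k=(y-(o-C)@Y)/(d@Y); q=o+k*d-C; return np.round([q@X,q[2],np.hypot(q@X,q[2]),np.arctan2(q@X,q[2])],2)
print("init",yp("side",(298.7,234.7),-114), "now",yp("side",(309,224.6),-114))
w=512/400
print("wrist root now",yp("wrist",(289*w,103*w),-18),"mid",yp("wrist",(287*w,155*w),-60))
c=vision.calibration("wrist")
for th in (2.8,2.95,3.1,3.25):
    for y in (-18,-114):
        P=C+y*Y+75*(np.sin(th)*X+np.cos(th)*Z); q=c["R"]@P+c["t"]; print(th,y,np.round([(q[0]/q[2]*c["fx"]+c["cx"])/w,(q[1]/q[2]*c["fy"]+c["cy"])/w,q[2]],1))
im=cv2.imread("pics/s2.png")[185:255,255:335]
cv2.imwrite("pics/tip.png",cv2.convertScaleAbs(cv2.resize(im,None,fx=7,fy=7,interpolation=cv2.INTER_CUBIC),alpha=1.8))
D=np.load("D.npy")
# circle fit of gripped tool positions
P=np.r_[D[:9,1:4],D[:9,7:10]]; u=(P-C)@X; v=P[:,2]
A=np.c_[2*u,2*v,np.ones(len(u))]; s=np.linalg.lstsq(A,u*u+v*v,rcond=None)[0]; print("fit",s[:2],np.sqrt(s[2]+s[0]**2+s[1]**2))
E
```

```text
init [-37.38 -64.05  74.16  -2.61] now [ 21.89 -81.34  84.23   2.88]
wrist root now [ 13.44 -75.27  76.46   2.96] mid [ 14.16 -69.2   70.64   2.94]
2.8 -18 [306.3 103.5 170.4]
2.8 -114 [291.8 211.1 196.8]
2.95 -18 [290.9 103.2 173.3]
2.95 -114 [278.7 209.3 199.6]
3.1 -18 [276.3 103.  174.5]
3.1 -114 [266.1 208.5 200.9]
3.25 -18 [262.4 103.1 174.2]
3.25 -114 [254.  208.7 200.5]
fit [  1.29741904 162.07304202] 75.07790469378564
```

View pics/tip.png

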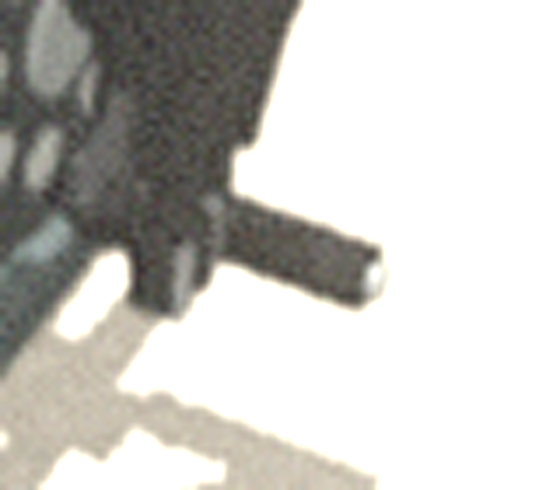

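```bash
python3 - <<'E'
from h import *
from scipy.optimize import least_squares
c=vision.calibration("side"); o=bot.get_obs(); print(o["time_s"])
for dz in (0,10,20):
    q=c["R"]@(o["tool_pos"]+[0,0,dz])+c["t"]; print(dz,q[:2]/q[2]*[c["fx"],c["fy"]]+[c["cx"],c["cy"]])
D=np.load("D.npy"); a=[];T=[];pr=[]
C[:]=C+1.3*X-0.9*Z
for r in D[:9]:
    for s in (1,7):
        p,F=r[s:s+3],r[s+3:s+6]; a.append(ang(p)[0]);T.append(tor(p,F))
    print("%.2f  sum/2 %.3f diff %.3f axial %.1f %.1f"%(a[-1],(T[-1]+T[-2])/2,T[-1]-T[-2],r[4:7]@Y,r[10:13]@Y))
a=np.array(a+[-2.408,-2.21,-2.017,-2.119,-2.211]);T=np.array(T+[.275,.31,-.228,-.26,.21])
m=(a[0:18:2]+a[1:18:2])/2; g=(T[0:18:2]+T[1:18:2])/2
for cst in (0,1):
    A=np.c_[np.cos(m),np.sin(m)]; A=np.c_[A,np.ones(len(m))] if cst else A
    s,res,*_=np.linalg.lstsq(A,g,rcond=None); print("pairs",s,np.hypot(*s[:2]),np.arctan2(s[0],s[1]),np.sqrt(res/len(m)))
E
```

```text
32.7333
0 [278.15896705 235.35732883]
10 [278.28129464 232.29032293]
20 [278.40508614 229.18661367]
-1.69  sum/2 0.154 diff 0.302 axial -3.7 -3.0
-1.16  sum/2 0.172 diff 0.332 axial -4.6 -3.2
-0.64  sum/2 0.255 diff 0.273 axial -5.0 -4.4
-0.13  sum/2 0.082 diff 0.397 axial -2.1 -2.7
0.37  sum/2 0.072 diff 0.501 axial 3.2 4.3
0.88  sum/2 -0.006 diff 0.310 axial 7.7 6.6
1.40  sum/2 -0.084 diff 0.306 axial 8.5 7.7
1.91  sum/2 -0.155 diff 0.338 axial 8.6 7.2
2.42  sum/2 -0.197 diff 0.390 axial 6.8 5.7
pairs [ 0.13100318 -0.13661152] 0.18927372054401317 2.3771482126010377 [0.03605558]
pairs [ 0.12067484 -0.14080155  0.01318194] 0.1854386512681934 2.433016309079817 [0.03426627]
```

The closed fingertips show at side row 229, which puts them about 19 mm above the stated TCP. The grip width was also 21 mm rather than 26. So I was holding the handle by the pad ends, and it was squeezed out. I'll regrip deeper and further out with more squeeze.

The first fit puts the heavy side down at θ ≈ 0.75. I'll refine that with slower pairs around it.

```bash
sed -i 's/^GY=.*/GY=-86.; DEP=38.; C=C+1.3*X/' h.py; sed -i 's/def tcp(th,r=75.,C=C,dz=0)/def tcp(th,r=75.,dz=0)/' h.py
python3 - <<'E'
from h import *
import sys
D=np.load("D.npy"); print("free bias",np.mean(np.r_[D[10:,4:7],D[10:,10:13]],0))
p=bot.get_obs()["tool_pos"].copy()
q=p-14*Y; q[2]=190
bot.servo_line(q,v=200); bot.grip(85,80)
th=2.95
t=tcp(th); t[2]=190; bot.servo_line(t,v=200); bot.servo_line(tcp(th),v=150)
F0=rd(4,.02); print("free",F0[0],F0[1])
bot.grip(10,80)
o=bot.get_obs(); print(o["time_s"],"width",o["width"],o["finger_force"],o["contact_force"],ang(o["tool_pos"]))
E
```

```text
free bias [-0.2483556  -0.04436166  0.00849836]
free 35.475 [0.57974221 0.1463757  0.51791562]
36.0583 width 23.31529912536873 78.32993388175964 [-2.50127932  0.62684615  5.98536283] (np.float64(2.951372280140103), np.float64(74.55094636743515))
```

```bash
python3 - <<'E'
from h import *
th=ang(rd()[2])[0]; R=[]
n=10; tgt=1.42
for a in np.linspace(th,tgt,8)[1:]: bot.servo_line(tcp(a),v=110)
o=bot.get_obs(); print(o["time_s"],o["width"],o["contact_force"],ang(o["tool_pos"]))
if o["width"]<20: raise SystemExit
d=5/75; base=tgt
for k,b in enumerate((1.42,1.05,.68,.31)):
    if k:
        for a in np.linspace(base,b,3)[1:]: bot.servo_line(tcp(a),v=90)
    for s in (-1,0):
        bot.servo_line(tcp(b+s*d),v=5)
        t,F,p=rd(8,.017); R.append([*p,*F]); print(round(t,2),s,"T %.3f ang %.3f r %.1f"%(tor(p,F),*ang(p)),np.round(F,1),round(bot.get_obs()["width"],1))
    base=b
    if t>54: break
np.save("R.npy",R)
E
```

```text
38.1583 23.41811604086672 [-3.29660829  2.5063073   4.05951625] (np.float64(1.3947923810171292), np.float64(75.32063128475173))
39.42 -1 T 0.190 ang 1.356 r 75.3 [-0.9  4.8 -2.5] 23.3
40.69 0 T -0.376 ang 1.404 r 75.3 [-4.3  6.   4.7] 23.3
42.56 -1 T 0.256 ang 0.986 r 75.5 [ 0.1  5.2 -3.1] 23.3
43.83 0 T -0.306 ang 1.035 r 75.4 [-4.1  5.9  3.3] 23.6
45.69 -1 T 0.319 ang 0.620 r 75.7 [ 1.4  4.7 -3.7] 23.2
46.96 0 T -0.218 ang 0.667 r 75.5 [-3.4  5.4  2.4] 23.2
48.83 -1 T 0.402 ang 0.259 r 75.7 [ 3.   5.2 -4.6] 23.1
50.09 0 T -0.179 ang 0.298 r 75.6 [-3.2  5.1  2.5] 23.2
```

The slow pairs are saturated (differences of 0.54–0.58). The gravity torques are -0.093, -0.025, +0.050 and +0.111 at 1.38, 1.01, 0.64 and 0.28, so the heavy side is straight down at θ ≈ 0.88. Moving there and stopping gently.

```bash
python3 - <<'E'
from h import *
for a in (.5,.7,.83): bot.servo_line(tcp(a),v=70)
bot.servo_line(tcp(.893),v=8); bot.sleep(.3)
t,F,p=rd(5); print(t,F,ang(p),bot.get_obs()["width"])
a=ang(p)[0]
if abs(a-.88)>.015: bot.servo_line(tcp(.893+.88-a),v=8); bot.sleep(.3)
o=bot.get_obs(); print(o["time_s"],ang(o["tool_pos"]),o["width"],abs(o["dq"]).max())
import cv2; cv2.imwrite("pics/fin.png",vision.camera("side")[:,:,::-1])
E
```

```text
52.2083 [-2.93712516  6.2837723   3.22336094] (np.float64(0.8785804019012469), np.float64(75.48744789209651)) 23.148720085398867
52.2083 (np.float64(0.878599056203348), np.float64(75.49828642212232)) 23.148720085398867 0.0020831359656370172
```

View pics/fin.png

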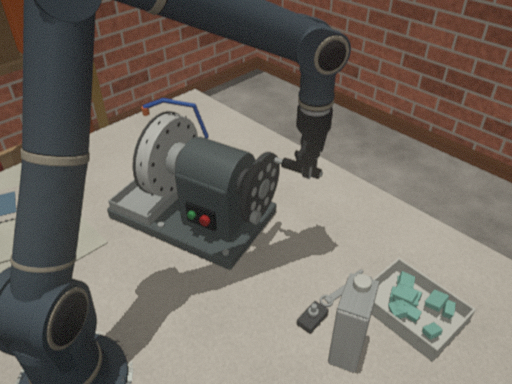

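The gripper holds the handle at (300,165), at rest, with θ = 0.879, and the bystanders have not moved. Handing in.

```bash
python3 -c "
from cell import bot
print(bot.hand_in())"
```

```text
the job is handed in; nothing more can be done
None
```

I handed the job in with the gripper still holding the handle at rest at spindle angle 0.88 rad, where I measured the heavy side to be straight down (to within about 0.06 rad); the grip slipped off once during the feel-out turn, and I regripped deeper and felt it again.

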